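Hang two board carriers on the drying rail, in order

ROBOT

A 6-joint arm with a two-finger parallel gripper is mounted at the origin on the work surface. World frame = base frame: x ahead of the robot, y to its left, z up, the work surface at z = 0. Lengths are in m, angles in degrees, forces in N, time in s.
With the tool pointing down it reaches from about 0.25 to 0.725 m from the base axis. Payload 9.7 kg.
Tool frame: the origin (TCP) lies at the very end of the fingers, on their centre line; the grasp point (between the pads) lies 19 mm behind it; z points along the fingers, y is the line along which they close (so a half turn about z gives the same grasp; the last joint's range is limited). The gripper opens to 85 mm and grips with 20 to 120 N. Pads are 22 mm wide; open, the fingers measure 114 mm over their backs; the gripper's body (76 mm by 85 mm) begins 54 mm behind the grasp point. The pads swing forward as they close: fully open they stand 13 mm farther back than shut.
Start: joints at [-74.943, 4.979, 10.078, 95.1, 0, 90], TCP at [0.143, -0.531, 0.231] pointing down, gripper open.
Joint ranges: [-179.16, 179.16], [-48.56, 103.87], [-65.8, 70.77], [-126.05, 130.52], [-82.76, 87.17], [-180, 180]. Speed limits (degrees/s): [127.2, 127.2, 147.25, 180, 180, 180].

INTERFACE

Orientations are given as [roll, pitch, yaw] about the fixed x, y, z axes, in that order (R = Rz(yaw) Ry(pitch) Rx(roll)).
In Python, from workcell import bot gives the robot as it stands.
- The arm moves only by the tool arm_command, never from a script. Its argument "series" is a list of rows, each a list of 4 numbers: the shift along the tool's x, y, z in m, then the turn about the tool's z in rad. A call has exactly 5 rows; each row is the pose to reach, as a shift and turn from the pose commanded when the call began, along the tool's axes at that moment; what a row does not reach only later rows make up. A row lasts 1/10 s, in which the tool goes at most 50 mm and 8.59 degrees, less where a joint would pass 70% of its speed; a pose out of reach is approached as far as the arm can. A call with a gripper value outside its range is refused whole. "hand" is the finger opening in m, from 0 to 0.0854, set as the call begins (left out, the last holds). The fingers move at their own pace and stop on an object; "grip_force" is the grip in N (left out, the last holds). Time passes only in rows, so rows that repeat a pose let the fingers close, or fill a call up. It gives the time, the measured TCP pose, the force, the opening and the grip force at its end, in the units of the state.
- bot.get_obs(): the state, without advancing time (a new reading comes with each control period).
- bot.camera(name): name is "scene" or "side" or "wrist"; returns a dict with "color" (400x640x3 uint8, blue, green, red), "camera_matrix" (3x3 intrinsics, pixels), "xyz" and "orientation" of the camera in the world; the wrist camera has in their place "T_tool_cam" (4x4, takes a point from camera to tool coordinates, whose origin is the TCP and whose axes are the flange's). Camera axes: x right, y up, looking along -z (the intrinsics and any distortion apply to the point x, -y, -z); pixel columns grow to the right and rows downward; lengths in m; the calibration is good to about 2 mm. A picture is of the moment at which its call begins: read the wrist's pose just before it. There is no depth.
- bot.job_done(): hands the job in; it is judged then, once.
Trained networks look in the newest picture that a camera, given by its name, has taken for a name from the list of things; names that differ only in an ending like _2 or _b are one class to them, and where a whole thing is asked for, a point or a joint stands for the part that bears it (a point fixed in the world has none). Each returns a list of dicts, best first, with "confidence" (0 to 1); they miss things now and then, are a little off and sometimes report something else, mostly with a low value. They report only what shows in the picture. A call takes as long as a camera call.
- bot.find_in(camera, target): "location" ([column, row] in pixels, amid what is visible of it).
- bot.mark_of(camera, target): "location" ([column, row] in pixels: a listed point, or the origin of a listed thing).
The state is a dict: "time": time; "q": joint angles; "qd": joint speeds; "joint_efforts": joint torques, N m; "ee_pos": TCP position; "tcp_rot": TCP orientation; "wrist_force": force on the tool from outside, world axes, zero at the start; "torque": the same for the moment, N m; "opening": finger opening in m; "grasp_force": force on a finger pad.
Only numpy, scipy, OpenCV 4.12 (cv2) and the standard library are available. Lean on these libraries where they do the work, as an engineer would, in place of code of your own. Each camera call takes 0.05 s, during which the arm holds its last target. There are 200 camera calls.

TASK

Hang both circuit-board carriers from the slotted stand on the drying rail, hooking each on at the open end of the rail, where no rod or lamp is above it, and sliding it along beneath the light bar. The long carrier goes first, to beneath the far clip on the light bar, and is let go there; then the short carrier goes to beneath the near clip (the one closer to the open end). Leave both hanging still, each directly under its clip, and leave the tools and containers on the bench where they are.

Things in the scene. Friction and masses are not known exactly. Their poses are not given: they have to be found in the camera images.
- station: Drying rail station, fixed. Origin on the bench under the rail's middle; x away from the robot, y along the rail, z up. Rail: steel rod, 12 mm diameter, along y, axis at x=0, z=230 mm, y=-235 to +235 mm, a 14 mm wide post under each end (tops 10 mm above the axis). Open part: y=-225 to -75 mm, nothing above it. Rear posts (14 mm) of the light bar at x=+85 mm, y=-60 and +235 mm.
- keeper_start (a point): Start of the keeper rod (8 mm diameter, axis at this point's height, 26 mm above the rail's axis), which runs over the rail from here to the rail's +y end. A hook slides beneath it with 9 mm to spare above it, but cannot be put on or taken off there. Axes as the station's.
- bar_start (a point): Lower front corner of the light bar at its open-end side, axes as the station's. The bar runs 325 mm to +y from here, 34 mm to +x and 20 mm up: its underside is 70 mm above the rail's axis and its front 22 mm ahead (-x) of it. So a gripper that holds a tab beneath it must lean back towards -x, 30 to 40 degrees from vertical, its fingers pointing forward and down.
- load_point (a point): Point on the rail's axis in the middle of the open part (station x=0, y=-150, z=230 mm), axes as the station's.
- mark_far: Far clip: dark steel strap 10 mm wide around the light bar with a small fin on top. This origin lies on the rail's axis exactly below the clip, axes as the station's (y along the rail). The far one has the larger station y, 100 to 165 mm beyond the near one.
- mark_near: Near clip, same shape, closer to the rail's open end; this origin lies on the rail's axis exactly below it, axes as the station's.
- stand: Slotted stand, fixed black block 100 x 220 x 30 mm (x, y, z); origin at the centre of its underside. Two slots 22 mm deep (floor 8 mm above the bench), along its x, at y=-60 and +60 mm, each holding a carrier's lower edge (axes parallel to the stand's), 1.5 mm play all round. Lift a carrier straight up, carry it over the other, whose hook tops out 135 mm (short) or 180 mm (long) above the bench.
- long: Long board carrier: aluminium plate 105 mm tall, 56 mm wide (x), 5 mm thick (y), circuit boards on both faces, above it a hook and a black grip tab; about 0.12 kg. Told from the other by plate height (105, not 60 mm). Origin: centre of the plate's lower edge; z up; tab towards -x. Starts upright in either slot of the stand. Hung freely it balances upright.
- long_hook (a point): Hook seat, where the rail's axis lies when hung: 159 mm above, 5 mm to -x of the carrier's origin. Hook strip 12 mm wide (y): front leg 14 mm to -x, roof-shaped self-centring top (13 mm above), tip leg 14 mm to +x ending 16 mm below; mouth 24 mm. Plate top is 54 mm below. To hook on: hold it 35 mm (22 to 47) above the seated height, move it to +x so the tip passes over the rail, lower it.
- long_tab (a point): Centre of gripping for the long carrier: in its black tab, 38 mm to -x of and 8 mm below the hook seat; axes as the carrier's. The tab is a block 40 mm long (x, from 18 mm behind to 22 mm ahead of this point), 12 mm thick (y, the way to pinch it), 24 mm high (z, 12 mm either side).
- short: Short board carrier: aluminium plate 60 mm tall, 56 mm wide (x), 5 mm thick (y), circuit boards on both faces, above it a hook and a black grip tab; about 0.12 kg. Told from the other by plate height (60, not 105 mm). Origin: centre of the plate's lower edge; z up; tab towards -x. Starts upright in either slot of the stand. Hung freely it balances upright.
- short_hook (a point): Hook seat, where the rail's axis lies when hung: 114 mm above, 5 mm to -x of the carrier's origin. Hook strip 12 mm wide (y): front leg 14 mm to -x, roof-shaped self-centring top (13 mm above), tip leg 14 mm to +x ending 16 mm below; mouth 24 mm. Plate top is 54 mm below. To hook on: hold it 35 mm (22 to 47) above the seated height, move it to +x so the tip passes over the rail, lower it.
- short_tab (a point): Centre of gripping for the short carrier: in its black tab, 38 mm to -x of and 8 mm below the hook seat; axes as the carrier's. The tab is a block 40 mm long (x, from 18 mm behind to 22 mm ahead of this point), 12 mm thick (y, the way to pinch it), 24 mm high (z, 12 mm either side).
- tin: Bystander, loose: brass-coloured closed tin, 60 mm diameter, 32 mm high, standing under or near the rail. Origin at its underside.
- flux: Bystander, loose: small bottle with black cap, 44 mm diameter, 85 mm high, standing. Origin at its underside.
- driver: Bystander, loose: screwdriver with red handle, 170 mm long, lying. Origin at its underside.
- spool: Bystander, loose: grey flanged solder spool, 60 mm diameter, 42 mm high, standing on a flange. Origin at its underside.
- pliers: Bystander, loose: pliers with yellow grips, about 160 mm long, 12 mm high, lying. Origin at its underside.
- cutters: Bystander, loose: pliers-like cutters with blue grips, about 160 mm long, 12 mm high, lying. Origin at its underside.

How it is judged (in metres and radians):
On the way, in this order (a step that is already met when the one before it is completed fails the run):
1. the long carrier's hook is over the rail in its open part (x of long_hook in the frame of station between -0.01 and 0.01 m and z of long_hook in the frame of station between 0.224 and 0.24 m and y of long_hook in the frame of station between -0.235 and -0.075 m), for 0.1 s.
2. the long carrier hangs on the rail under the far clip and is let go (x of long_hook in the frame of station between -0.01 and 0.01 m and z of long_hook in the frame of station between 0.224 and 0.236 m and y of long_hook in the frame of mark_far between -0.01 and 0.01 m and contact force between the fingers and long below 0.1 N), for 0.2 s.
3. the short carrier's hook is over the rail in its open part, the long one still under the far clip (x of short_hook in the frame of station between -0.01 and 0.01 m and z of short_hook in the frame of station between 0.224 and 0.24 m and y of short_hook in the frame of station between -0.235 and -0.075 m and x of long_hook in the frame of station between -0.01 and 0.01 m and z of long_hook in the frame of station between 0.224 and 0.236 m and y of long_hook in the frame of mark_far between -0.01 and 0.01 m), for 0.1 s.
At the end, for the whole second after the job is handed in: The long carrier hangs on the rail under the far clip and the short one under the near clip, each hook within 10 mm of its clip along the rail and seated on the rail, hanging within 0.2 rad of upright, still (under 30 mm/s) and released (all of step 2 and linear speed of each of long, short below 0.03 m/s and angle between each of long, short's own z axis and vertical below 0.2 rad and x of short_hook in the frame of station between -0.01 and 0.01 m and z of short_hook in the frame of station between 0.224 and 0.236 m and y of short_hook in the frame of mark_near between -0.01 and 0.01 m and contact force between the fingers and short below 0.1 N); the robot touches nothing.
It fails at once if a tool or container on the bench (tin, flux bottle, screwdriver, spool, pliers, cutters) is pushed more than 30 mm from its place (distance of any of tin, flux, driver, spool, pliers, cutters from where it was at the start of the episode above 0.03 m).
It also fails if it takes over 69 s, if anything falls off the work surface, if the arm or the gripper's body presses on something with over 40 N, if the wrist force passes 120 N, or if a joint passes its speed limit or range.

## Working session

There is one attempt and no reset: what is moved stays moved. The work goes in short steps, Python scripts to look and compute and a tool call to move; the robot and the scene stay as the last step left them, time stands still between calls to the robot, and variables do not carry over. Pictures are saved under pics/ and viewed, at most 10 in all, crops included, and the job is handed in when it is done.

Besides the shell and the picture viewer there is one more tool, called in YAML: its name, and indented under it one key for each argument. arm_command: Moves the arm, as the interface text tells. Its arguments: {"type":"object","properties":{"series":{"type":"array"},"hand":{"type":"number"},"grip_force":{"type":"number"}},"required":["series"]}

```bash
ls; mkdir -p pics
cat > h.py <<'E'
from workcell import bot
import numpy as np, cv2
from scipy.spatial.transform import Rotation as R
def cam(n):
    o=bot.get_obs(); return bot.camera(n),o
E
python3 - <<'E'
from h import *
o=bot.get_obs(); print({k:np.round(v,4).tolist() for k,v in o.items()})
for n in("scene","side","wrist"):
    c=bot.camera(n); cv2.imwrite(f"pics/{n}0.png",c["color"])
    print(n,{k:np.round(v,4).tolist() for k,v in c.items() if k!="color"})
    for t in "station keeper_start bar_start load_point mark_far mark_near stand long long_hook long_tab short short_hook short_tab tin flux driver spool pliers cutters".split():
        print(t,[(np.round(d["location"],1).tolist(),round(d["confidence"],2)) for d in bot.mark_of(n,t)[:2]])
E
```

```text
pics
{'time': 0.0, 'q': [-74.942, 5.0126, 10.0326, 95.0994, -0.0, 89.9999], 'qd': [-0.008, 0.1118, -0.0455, 0.0731, -0.1509, 0.0657], 'joint_efforts': [-0.0002, -52.0387, 46.4803, 0.0165, 0.0001, 0.0], 'ee_pos': [0.1428, -0.5309, 0.2306], 'tcp_rot': [-179.9206, 0.0, 15.0581], 'wrist_force': [-0.1774, 0.0308, -0.6199], 'torque': [-0.0121, 0.0301, 0.0345], 'grasp_force': 0.0, 'opening': 0.0854}
scene {'camera_matrix': [[510.7427, 0.0, 324.1468], [0.0, 510.7427, 200.1013], [0.0, 0.0, 1.0]], 'xyz': [1.5336, -0.1757, 1.0391], 'orientation': [48.0544, -0.4693, 81.5121]}
station [([306.4, 185.8], 0.5)]
keeper_start [([307.6, 184.8], 0.62)]
bar_start [([306.9, 165.1], 0.89)]
load_point [([281.6, 191.9], 0.75)]
mark_far [([378.4, 296.2], 0.39)]
mark_near []
stand [([223.0, 223.1], 0.64), ([395.2, 189.0], 0.63)]
long [([207.5, 213.4], 0.93)]
long_hook [([193.5, 171.5], 0.84)]
long_tab [([203.6, 168.6], 0.94), ([218.8, 220.0], 0.71)]
short [([244.3, 224.9], 0.69)]
short_hook [([238.2, 195.2], 0.6)]
short_tab [([242.8, 186.2], 0.75)]
tin [([395.1, 258.2], 0.77), ([375.7, 299.2], 0.28)]
flux [([4
[... 840 characters left out ...]
[([256.2, 290.1], 0.91), ([291.3, 378.4], 0.71)]
flux [([289.8, 383.0], 0.64), ([411.4, 160.7], 0.38)]
driver [([350.4, 304.2], 0.78), ([312.6, 158.2], 0.44)]
spool [([277.5, 188.3], 0.53)]
pliers [([343.6, 346.5], 0.95)]
cutters [([227.9, 249.8], 0.42)]
wrist {'camera_matrix': [[317.6276, 0.0, 322.2078], [0.0, 317.6276, 199.5171], [0.0, 0.0, 1.0]], 'T_tool_cam': [[0.0001, 0.9481, 0.318, 0.0807], [1.0, -0.0004, 0.001, -0.0009], [0.001, 0.318, -0.9481, -0.1432], [0.0, 0.0, 0.0, 1.0]]}
station []
keeper_start []
bar_start []
load_point []
mark_far []
mark_near []
stand []
long []
long_hook []
long_tab []
short []
short_hook []
short_tab []
tin []
flux []
driver []
spool []
pliers []
cutters []
```

View pics/scene0.png

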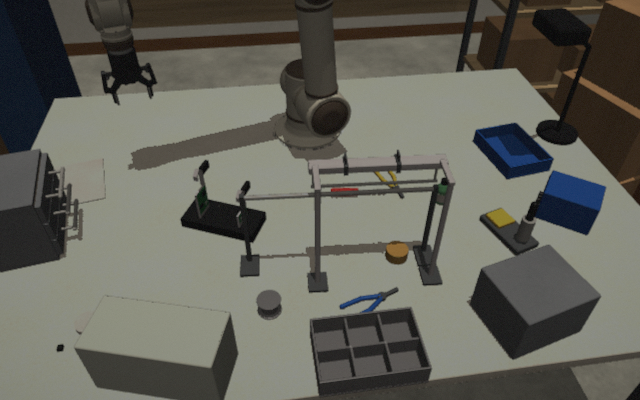

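View pics/side0.png

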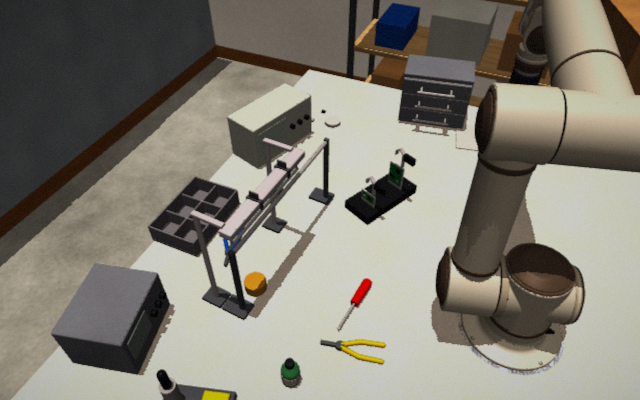

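Run:
```python
import cv2
a=cv2.imread("pics/scene0.png")[140:300,175:455]; b=cv2.imread("pics/side0.png")[125:325,195:425]
cv2.imwrite("pics/sc1.png",cv2.convertScaleAbs(cv2.resize(a,(784,448),interpolation=3),alpha=1.5,beta=20)); cv2.imwrite("pics/si1.png",cv2.convertScaleAbs(cv2.resize(b,(690,600),interpolation=3),alpha=1.5,beta=20))
```

```text
(no output)
```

View pics/sc1.png

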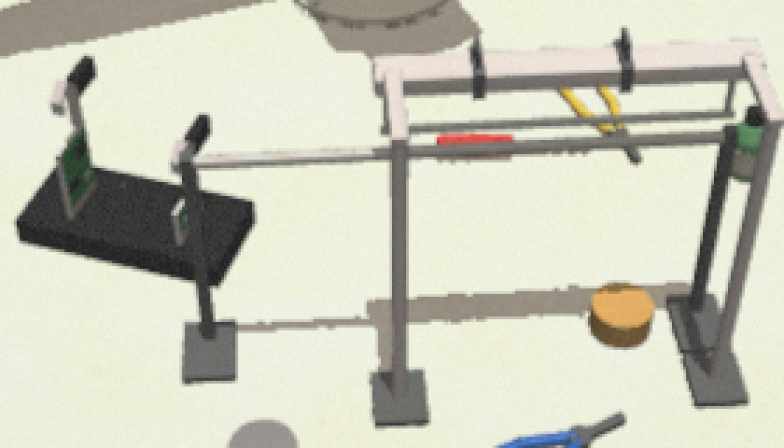

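View pics/si1.png

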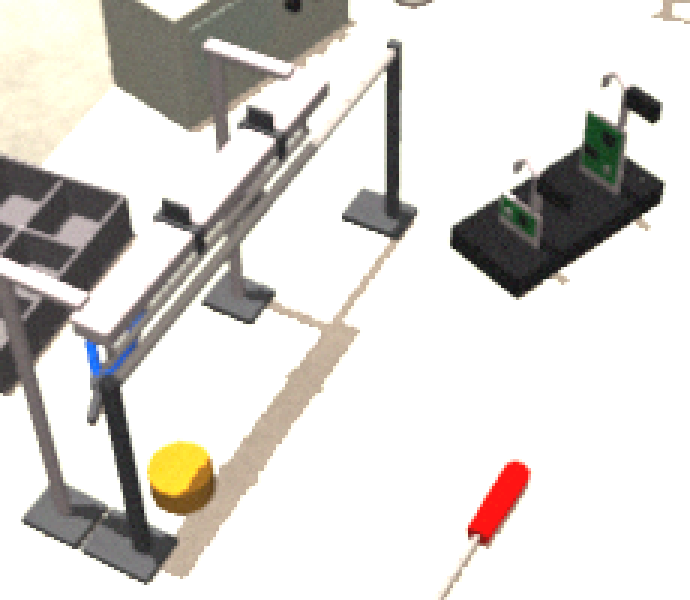

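arm_command:
  series:
    - [0,0,-0.05,0]
    - [0,0,-0.1,0]
    - [0,0,-0.15,0]
    - [0,0,-0.2,0]
    - [0,0,-0.25,0]

```text
time: 3.5
ee_pos: [0.1433, -0.5325, 0.4557]
tcp_rot: [179.8, 0.0, 15.1]
wrist_force: [1.0, -0.9, 1.3]
opening: 0.0851
grasp_force: 0.0
```

```bash
cat > cams.py <<'E'
import numpy as np
from scipy.spatial.transform import Rotation as R
from scipy.optimize import least_squares
C={"scene":(510.7427,324.1468,200.1013,[1.5336,-.1757,1.0391],[48.0544,-.4693,81.5121]),
   "side":(482.22,310.071,202.8061,[.1711,.7877,1.0853],[45.0149,.8561,-155.1303])}
def proj(n,P):
    f,cx,cy,t,e=C[n]; p=R.from_euler("xyz",e,degrees=True).as_matrix().T@(np.asarray(P)-t)
    return np.array([cx-f*p[0]/p[2],cy+f*p[1]/p[2]])
def W(x,y,a,p): c,s=np.cos(a),np.sin(a); return np.array([x+c*p[0]-s*p[1],y+s*p[0]+c*p[1],p[2]])
sc=lambda u,v:(175+u/2.8,140+v/2.8)
si=lambda u,v:(195+u/3,125+v/3)
E
cat > loc.py <<'E'
from cams import *
def obs(p):
    x,y,a,kb,yn,yf,ph,bs=p; g=lambda *q:W(x,y,a,q)
    return [("scene",g(0,-.228,.24),sc(187,158)),("scene",g(0,.228,.24),sc(733,130)),
    ("side",g(0,-.228,.24),si(393,43)),("side",g(0,.228,.24),si(108,378)),
    ("scene",g(.012,yn,.30),sc(479,97)),("scene",g(.012,yf,.30),sc(627,90)),
    ("side",g(-.022,yn,.30),si(283,155)),("side",g(-.022,yf,.30),si(201,250)),
    ("scene",g(0,-ph,0),sc(209,351)),("scene",g(.085,-.06,0),sc(400,397)),("scene",g(.085,.235,0),sc(716,376)),
    ("side",g(0,-ph,0),si(380,215)),("side",g(0,ph,0),si(130,545)),("side",g(.085,-.06,0),si(240,300)),("side",g(.085,.235,0),si(63,515)),
    ("scene",g(0,-.15,.23),(281.6,191.9)),("side",g(0,-.15,.23),(311.8,158.1)),
    ("scene",g(0,kb,.256),(307.6,184.8)),("side",g(0,kb,.256),(295.9,167.7)),
    ("scene",g(-.022,bs,.30),(306.9,165.1)),("side",g(-.022,bs,.30),(305.1,156.4))]
r=lambda p:np.concatenate([proj(n,P)-q for n,P,q in obs(p)])
s=least_squares(r,[.75,0,0,-.075,.0,.12,.228,-.08],loss="soft_l1",f_scale=1)
print(s.x.round(4)); print(r(s.x).reshape(-1,2).round(1).tolist())
x,y,a=s.x[:3]
for nm,q in(("load",(0,-.15,.23)),("near",(0,s.x[4],.23)),("far",(0,s.x[5],.23))): print(nm,W(x,y,a,q).round(4))
def obs2(p):
    x,y,a=p; g=lambda *q:W(x,y,a,q); o=[]
    for yy,h,ps in((-.06,.159,[("scene","hook",(193.5,171.5)),("scene","tab",(203.6,168.6)),("side","hook",(400.6,150.5)),("side","tab",(410.5,158))]),
               (.06,.114,[("scene","hook",(238.2,195.2)),("scene","tab",(244,186.5)),("side","hook",(369,180.5)),("side","tab",(381,189))])):
        for c,k,q in ps: o.append((c,g(-.005,yy,.008+h) if k=="hook" else g(-.043,yy,h),q))
    for c,P,q in(("scene",(.05,-.11),sc(18,222)),("scene",(.05,.11),sc(217,268)),("scene",(-.05,.11),sc(255,205)),
      ("side",(.05,.11),si(452,233)),("side",(-.05,.11),si(518,278)),("side",(-.05,-.11),si(663,180))): o.append((c,g(*P,.03),q))
    return o
r2=lambda p:np.concatenate([proj(n,P)-q for n,P,q in obs2(p)])
t=least_squares(r2,[.6,-.3,0],loss="soft_l1",f_scale=1); print("stand",t.x.round(4),r2(t.x).reshape(-1,2).round(1).tolist())
for nm,q in(("ltab",(-.043,-.06,.159)),("stab",(-.043,.06,.114))): print(nm,W(*t.x,q).round(4))
E
python3 loc.py
```

```text
[ 0.6226  0.0066 -0.0698 -0.0757  0.0095  0.1326  0.2376 -0.0779]
[[3.0, -2.7], [-2.8, -1.2], [-1.3, 0.7], [0.3, -1.6], [-0.1, -1.8], [-0.2, -1.5], [-1.7, -0.8], [-1.9, -0.7], [0.1, -4.2], [0.2, 0.6], [-0.3, 1.7], [3.9, 1.4], [2.9, 4.1], [-1.1, -0.0], [-0.5, 0.3], [-3.6, 3.5], [-0.3, 0.2], [1.3, 0.9], [1.9, -1.0], [0.3, 0.3], [0.1, -0.7]]
load [ 0.6122 -0.143   0.23  ]
near [0.6233 0.0161 0.23  ]
far [0.6319 0.1389 0.23  ]
stand [ 0.4455 -0.2983 -0.4244] [[3.2, 1.0], [-0.3, -2.1], [-0.7, 0.3], [-1.3, 0.9], [1.3, -2.0], [1.2, 0.2], [1.9, -0.7], [-0.9, -0.7], [-2.0, -0.5], [-0.4, -1.3], [-1.1, -2.7], [-1.0, -2.7], [0.1, -0.1], [0.0, -0.7]]
ltab [ 0.3816 -0.3353  0.159 ]
stab [ 0.431  -0.2259  0.114 ]
```

arm_command:
  series:
    - [0,0,-0.05,0]
    - [0,0,-0.1,0]
    - [0,0,-0.15,0]
    - [0,0,-0.2,0]
    - [0,0,-0.25,0]

```text
time: 4.0
ee_pos: [0.1449, -0.5388, 0.5024]
tcp_rot: [175.5, -0.0, 15.1]
wrist_force: [-0.5, -0.2, -0.7]
opening: 0.0856
grasp_force: 0.0
```

arm_command:
  series:
    - [0.038,-0.03,0.02,0]
    - [0.076,-0.06,0.04,0]
    - [0.114,-0.09,0.06,-0.14]
    - [0.152,-0.12,0.06,-0.28]
    - [0.19,-0.15,0.06,-0.42]

```text
time: 4.5
ee_pos: [0.266, -0.3817, 0.4356]
tcp_rot: [176.0, 1.8, 39.3]
wrist_force: [0.6, 0.2, 0.1]
opening: 0.0856
grasp_force: 0.0
```

```bash
python3 -c "
from h import *
o=bot.get_obs(); print({k:np.round(v,4).tolist() for k,v in o.items()})"
```

```text
{'time': 4.5, 'q': [-54.1895, -0.2075, 28.8613, 114.9562, -1.5321, 86.3535], 'qd': [59.2294, -29.3934, -38.245, -8.2685, -3.8091, -21.0837], 'joint_efforts': [-10.586, -37.9843, 42.4217, -0.2011, -0.1301, 0.4194], 'ee_pos': [0.266, -0.3817, 0.4356], 'tcp_rot': [175.9911, 1.7865, 39.3395], 'wrist_force': [0.5681, 0.2223, 0.1466], 'torque': [0.0301, 0.0414, 0.0276], 'grasp_force': 0.0, 'opening': 0.0856}
```

arm_command:
  series:
    - [0.044,-0.013,0,-0.148]
    - [0.088,-0.026,0,-0.296]
    - [0.132,-0.039,0,-0.444]
    - [0.176,-0.051,0,-0.592]
    - [0.22,-0.063,0,-0.74]

```text
time: 5.0
ee_pos: [0.3972, -0.1945, 0.426]
tcp_rot: [178.1, 4.0, 81.8]
wrist_force: [0.3, -1.1, 0.4]
opening: 0.0854
grasp_force: 0.0
```

arm_command:
  series:
    - [0.03,0.015,-0.02,-0.148]
    - [0.06,0.03,-0.04,-0.296]
    - [0.09,0.045,-0.06,-0.444]
    - [0.122,0.062,-0.08,-0.592]
    - [0.122,0.062,-0.1,-0.74]

```text
time: 5.5
ee_pos: [0.4753, -0.0751, 0.5142]
tcp_rot: [-178.8, 4.2, 124.5]
wrist_force: [-45.9, 5.0, -4.3]
opening: 0.0857
grasp_force: 0.0
```

arm_command:
  series:
    - [0,0,-0.04,-0.148]
    - [0,0,-0.08,-0.296]
    - [0,0,-0.12,-0.444]
    - [0,0,-0.16,-0.592]
    - [0,0,-0.2,-0.74]

```text
time: 6.0
ee_pos: [0.448, -0.0706, 0.5425]
tcp_rot: [-176.7, 5.7, 166.0]
wrist_force: [0.6, -0.3, -0.5]
opening: 0.0852
grasp_force: 0.0
```

```bash
python3 -c "
from h import *
o=bot.get_obs(); print({k:np.round(o[k],4).tolist() for k in('q','ee_pos','tcp_rot','time')})
print(R.from_euler('xyz',o['tcp_rot'],degrees=True).as_matrix().round(3))"
```

```text
{'q': [-6.4118, 10.6301, 56.3086, 130.469, -4.0571, 7.5732], 'ee_pos': [0.448, -0.0706, 0.5425], 'tcp_rot': [-176.6656, 5.6984, 165.9964], 'time': 6.0}
[[-0.965  0.247  0.082]
 [ 0.241  0.967 -0.08 ]
 [-0.099 -0.058 -0.993]]
```

arm_command:
  series:
    - [0,0,-0.03,0]
    - [0,0,-0.06,0]
    - [0,0,-0.09,0]
    - [0,0,-0.12,0]
    - [0,0,-0.15,0]

```text
time: 6.5
ee_pos: [0.427, -0.0652, 0.5642]
tcp_rot: [-177.1, 8.5, 165.8]
wrist_force: [0.3, 0.4, -0.2]
opening: 0.0853
grasp_force: 0.0
```

```bash
python3 -c "
from h import *
o=bot.get_obs(); print({k:np.round(o[k],4).tolist() for k in('q','ee_pos','tcp_rot','time')})
print(R.from_euler('xyz',o['tcp_rot'],degrees=True).as_matrix().round(3))"
```

```text
{'q': [-5.9487, 7.4935, 55.9259, 130.456, -4.1347, 8.2291], 'ee_pos': [0.427, -0.0652, 0.5642], 'tcp_rot': [-177.0555, 8.4854, 165.7523], 'time': 6.5}
[[-0.959  0.253  0.13 ]
 [ 0.243  0.966 -0.086]
 [-0.148 -0.051 -0.988]]
```

arm_command:
  series:
    - [0,0,-0.6,0]
    - [0,0,-0.6,0]
    - [0,0,-0.6,0]
    - [0,0,-0.6,0]
    - [0,0,-0.6,0]

```text
time: 7.0
ee_pos: [0.3886, -0.0578, 0.5866]
tcp_rot: [-177.4, 11.4, 166.0]
wrist_force: [-0.2, 0.1, -0.8]
opening: 0.0851
grasp_force: 0.0
```

```bash
python3 -c "
from h import *
o=bot.get_obs(); print({k:np.round(o[k],4).tolist() for k in('q','ee_pos','tcp_rot','time')})"
```

```text
{'q': [-5.3875, 2.1222, 53.4485, 130.4596, -4.2317, 8.5086], 'ee_pos': [0.3886, -0.0578, 0.5866], 'tcp_rot': [-177.4407, 11.3717, 165.9561], 'time': 7.0}
```

arm_command:
  series:
    - [-0.4,0,-0.6,0]
    - [-0.4,0,-0.6,0]
    - [-0.4,0,-0.6,0]
    - [-0.4,0,-0.6,0]
    - [-0.4,0,-0.6,0]

```text
time: 7.5
ee_pos: [0.4483, -0.0771, 0.5983]
tcp_rot: [-177.7, 14.1, 166.1]
wrist_force: [0.5, -1.1, 0.1]
opening: 0.0853
grasp_force: 0.0
```

arm_command:
  series:
    - [-0.6,0,-0.4,0]
    - [-0.6,0,-0.4,0]
    - [-0.6,0,-0.4,0]
    - [-0.6,0,-0.4,0]
    - [-0.6,0,-0.4,0]

```text
time: 8.0
ee_pos: [0.4801, -0.0898, 0.5966]
tcp_rot: [-177.6, 15.0, 166.1]
wrist_force: [0.8, 0.9, 0.2]
opening: 0.0853
grasp_force: 0.0
```

```bash
python3 -c "
from h import *
o=bot.get_obs(); print({k:np.round(o[k],4).tolist() for k in('q','ee_pos','tcp_rot','time')})"
```

```text
{'q': [-8.3912, 15.5697, 70.7614, 130.485, -3.7747, 5.3257], 'ee_pos': [0.4801, -0.0898, 0.5966], 'tcp_rot': [-177.6364, 14.9922, 166.1069], 'time': 8.0}
```

arm_command:
  series:
    - [0,0,-0.6,0]
    - [0,0,-0.6,0]
    - [0,0,-0.6,0]
    - [0,0,-0.6,0]
    - [0,0,-0.6,0]

```text
time: 8.5
ee_pos: [0.449, -0.0844, 0.6297]
tcp_rot: [-178.0, 19.0, 166.3]
wrist_force: [0.0, 0.1, 0.9]
opening: 0.0853
grasp_force: 0.0
```

arm_command:
  series:
    - [-0.1,0,-0.6,0]
    - [-0.1,0,-0.6,0]
    - [-0.1,0,-0.6,0]
    - [-0.1,0,-0.6,0]
    - [-0.1,0,-0.6,0]

```text
time: 9.0
ee_pos: [0.4192, -0.081, 0.6569]
tcp_rot: [-178.2, 22.5, 166.4]
wrist_force: [-0.9, -0.8, 0.0]
opening: 0.0857
grasp_force: 0.0
```

arm_command:
  series:
    - [-0.2,0,-0.6,0]
    - [-0.2,0,-0.6,0]
    - [-0.2,0,-0.6,0]
    - [-0.2,0,-0.6,0]
    - [-0.2,0,-0.6,0]

```text
time: 9.5
ee_pos: [0.3915, -0.0783, 0.6794]
tcp_rot: [-178.4, 25.6, 166.5]
wrist_force: [-0.7, 1.0, -0.5]
opening: 0.0851
grasp_force: 0.0
```

arm_command:
  series:
    - [-0.2,0,-0.6,0]
    - [-0.2,0,-0.6,0]
    - [-0.2,0,-0.6,0]
    - [-0.2,0,-0.6,0]
    - [-0.2,0,-0.6,0]

```text
time: 10.0
ee_pos: [0.3629, -0.0761, 0.7]
tcp_rot: [-178.6, 28.6, 166.6]
wrist_force: [0.6, 0.6, 0.7]
opening: 0.0857
grasp_force: 0.0
```

```bash
python3 -c "
from h import *
o=bot.get_obs(); print({k:np.round(o[k],4).tolist() for k in('q','ee_pos','tcp_rot','time')})
print(R.from_euler('xyz',o['tcp_rot'],degrees=True).as_matrix().round(3))"
```

```text
{'q': [-9.2392, 1.794, 70.7173, 130.4558, -3.3865, 3.671], 'ee_pos': [0.3629, -0.0761, 0.7], 'tcp_rot': [-178.6094, 28.6206, 166.5853], 'time': 10.0}
[[-0.854  0.243  0.46 ]
 [ 0.204  0.97  -0.135]
 [-0.479 -0.021 -0.878]]
```

arm_command:
  series:
    - [-0.2,0.1,-0.6,0]
    - [-0.2,0.1,-0.6,0]
    - [-0.2,0.1,-0.6,0]
    - [-0.2,0.1,-0.6,0]
    - [-0.2,0.1,-0.6,0]

```text
time: 10.5
ee_pos: [0.3436, -0.0485, 0.7169]
tcp_rot: [-179.1, 31.6, 166.7]
wrist_force: [-0.1, 0.4, -0.8]
opening: 0.0853
grasp_force: 0.0
```

arm_command:
  series:
    - [-0.2,0.1,-0.6,0]
    - [-0.2,0.1,-0.6,0]
    - [-0.2,0.1,-0.6,0]
    - [-0.2,0.1,-0.6,0]
    - [-0.2,0.1,-0.6,0]

```text
time: 11.0
ee_pos: [0.3214, -0.0327, 0.7325]
tcp_rot: [-179.9, 34.4, 166.7]
wrist_force: [0.5, -0.4, -0.3]
opening: 0.0855
grasp_force: 0.0
```

```bash
python3 -c "
from h import *
o=bot.get_obs(); print({k:np.round(o[k],4).tolist() for k in('q','ee_pos','tcp_rot','time')})
print(R.from_euler('xyz',o['tcp_rot'],degrees=True).as_matrix().round(3))"
```

```text
{'q': [1.7467, -3.2393, 70.6869, 130.4526, -8.5786, 12.5051], 'ee_pos': [0.3214, -0.0327, 0.7325], 'tcp_rot': [-179.8577, 34.4307, 166.7015], 'time': 11.0}
[[-0.803  0.231  0.55 ]
 [ 0.19   0.973 -0.132]
 [-0.565 -0.002 -0.825]]
```

arm_command:
  series:
    - [0.019,-0.025,0.039,0.04]
    - [0.038,-0.05,0.078,0.08]
    - [0.058,-0.074,0.116,0.12]
    - [0.078,-0.099,0.155,0.159]
    - [0.097,-0.124,0.194,0.159]
  hand: 0.05

```text
time: 11.5
ee_pos: [0.3217, -0.1219, 0.5847]
tcp_rot: [173.9, 34.0, 155.6]
wrist_force: [1.2, 0.5, 1.1]
opening: 0.05
grasp_force: 0.0
```

arm_command:
  series:
    - [0.014,-0.025,0.034,0]
    - [0.027,-0.049,0.069,0]
    - [0.041,-0.074,0.103,0]
    - [0.054,-0.098,0.138,0]
    - [0.068,-0.123,0.172,0]

```text
time: 12.0
ee_pos: [0.3206, -0.2365, 0.3933]
tcp_rot: [173.9, 33.9, 155.6]
wrist_force: [0.4, -0.0, 0.3]
opening: 0.05
grasp_force: 0.0
```

arm_command:
  series:
    - [0.014,-0.025,0.035,0]
    - [0.027,-0.049,0.069,0]
    - [0.027,-0.049,0.069,0]
    - [0.027,-0.049,0.069,0]
    - [0.027,-0.049,0.069,0]

```text
time: 12.5
ee_pos: [0.3214, -0.2807, 0.3212]
tcp_rot: [174.0, 34.1, 155.7]
wrist_force: [0.7, -0.3, 0.2]
opening: 0.0501
grasp_force: 0.0
```

```bash
cat >> h.py <<'E'
def rot(): 
    o=bot.get_obs(); return R.from_euler('xyz',o['tcp_rot'],degrees=True).as_matrix(),np.array(o['ee_pos'])
def to(P):
    M,p=rot(); return (M.T@(np.array(P)-p)).round(4)
def wproj(c,P,M,p):
    T=np.array(c["T_tool_cam"]); K=c["camera_matrix"]
    q=T[:3,:3].T@(M.T@(np.array(P)-p)-T[:3,3])
    return np.array([K[0][2]-K[0][0]*q[0]/q[2],K[1][2]+K[1][1]*q[1]/q[2]])
E
python3 - <<'E'
from h import *
M,p=rot(); print(p,M.round(3)); c=bot.camera("wrist"); cv2.imwrite("pics/w1.png",cv2.convertScaleAbs(c["color"],alpha=1.5,beta=20))
for t in("long_tab","long_hook","short_tab","short_hook"): print(t,[(np.round(d["location"],1).tolist(),round(d["confidence"],2)) for d in bot.mark_of("wrist",t)[:2]])
from cams import W
for nm,q in(("ltab",(-.043,-.06,.159)),("lhook",(-.005,-.06,.167)),("stab",(-.043,.06,.114)),("shook",(-.005,.06,.122))): print(nm,wproj(c,W(.4455,-.2983,-.4244,q),M,p).round(1))
E
```

```text
[ 0.32136005 -0.28067474  0.32120169] [[-0.755  0.355  0.551]
 [ 0.341  0.931 -0.134]
 [-0.56   0.087 -0.824]]
long_tab [([281.2, 149.4], 0.85)]
long_hook [([282.7, 182.7], 0.96)]
short_tab [([387.7, 118.9], 0.85), ([597.1, 297.0], 0.45)]
short_hook [([380.6, 151.6], 0.82), ([425.4, 195.6], 0.47)]
ltab [278.6 151.8]
lhook [280.4 182.5]
stab [385.6 121.8]
shook [380.2 151.3]
```

View pics/w1.png

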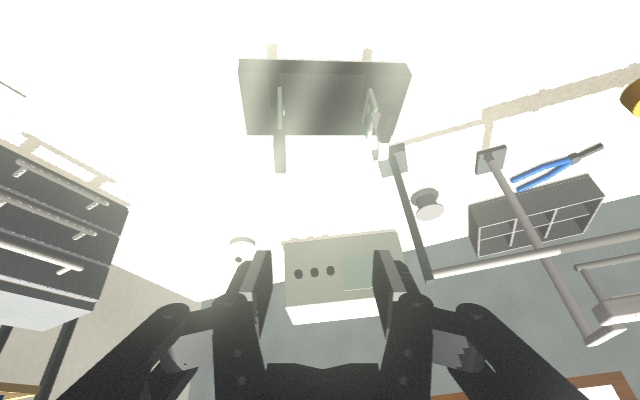

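```bash
cat > fit2.py <<'E'
import io,contextlib
with contextlib.redirect_stdout(io.StringIO()):
    from loc import *
M=np.array([[-.755,.355,.551],[.341,.931,-.134],[-.56,.087,-.824]]);p=np.array([.32136,-.28067,.3212])
T=np.array([[.0001,.9481,.318,.0807],[1,-.0004,.001,-.0009],[.001,.318,-.9481,-.1432]])
def wp(P):
    q=T[:,:3].T@(M.T@(np.array(P)-p)-T[:,3]); return np.array([322.2078-317.6276*q[0]/q[2],199.5171+317.6276*q[1]/q[2]])
O=[((-.043,-.06,.159),(281.2,149.4)),((-.005,-.06,.167),(282.7,182.7)),((-.043,.06,.114),(387.7,118.9)),((-.005,.06,.122),(380.6,151.6))]
r3=lambda s:np.concatenate([.5*r2(s)]+[wp(W(*s,q))-m for q,m in O])
t=least_squares(r3,t.x,loss="soft_l1"); print(t.x.round(4),r3(t.x)[-8:].round(1))
for nm,q in(("ltab",(-.043,-.06,.159)),("stab",(-.043,.06,.114))): print(nm,W(*t.x,q).round(4))
E
python3 fit2.py
python3 - <<'E'
from h import *
from cams import W
# pre-grasp and grasp
M,p=rot(); z=M[:,2]
tab=W(.4455,-.2983,-.4244,(-.043,-.06,.159)); print(tab, to(tab+.019*z-.05*z), to(tab+.019*z))
E
```

```text
[ 0.4465 -0.2981 -0.4289] [-0.5  0.8 -0.5 -1.7  0.   1.9  1.4 -1.2]
ltab [ 0.3824 -0.3348  0.159 ]
stab [ 0.4323 -0.2256  0.114 ]
[ 0.38160826 -0.33527087  0.159     ] [ 0.0265 -0.0436  0.1427] [ 0.0265 -0.0436  0.1927]
```

arm_command:
  series:
    - [0.009,-0.015,0.045,0]
    - [0.018,-0.03,0.09,0]
    - [0.026,-0.043,0.13,0]
    - [0.026,-0.043,0.143,0]
    - [0.026,-0.043,0.143,0]

```text
time: 13.25
ee_pos: [0.3649, -0.33, 0.181]
tcp_rot: [173.8, 33.8, 155.6]
wrist_force: [-0.0, 0.0, 0.9]
opening: 0.0503
grasp_force: 0.0
```

Run:
```python
from h import *
M,p=rot(); print(p, to(np.array([.3824,-.3348,.159])+.019*M[:,2]))
c=bot.camera("wrist"); cv2.imwrite("pics/w2.png",cv2.convertScaleAbs(c["color"],alpha=1.5,beta=20))
print(wproj(c,[.3824,-.3348,.159],M,p),[(np.round(d["location"],1).tolist(),round(d["confidence"],2)) for d in bot.mark_of("wrist","long_tab")[:2]])
```

```text
[ 0.36492647 -0.33003925  0.1809545 ] [-0.0026 -0.0002  0.0473]
[321.5253409  243.23485941] [([324.3, 239.8], 0.8), ([463.2, 219.5], 0.48)]
```

View pics/w2.png

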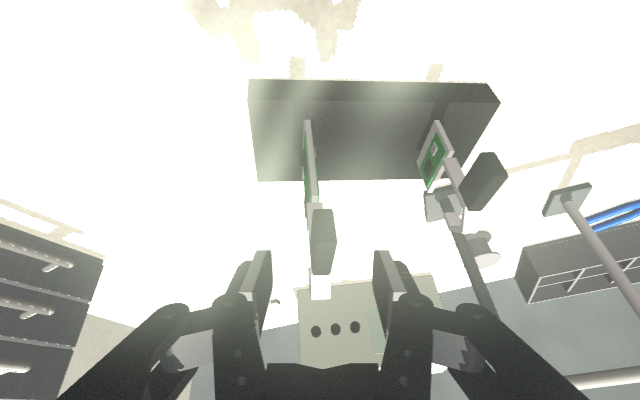

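arm_command:
  series:
    - [-0.001,0,0.02,0]
    - [-0.002,0,0.035,0]
    - [-0.002,0,0.047,0]
    - [-0.002,0,0.047,0]
    - [-0.002,0,0.047,0]

```text
time: 13.85
ee_pos: [0.3923, -0.3378, 0.1467]
tcp_rot: [174.0, 34.0, 155.7]
wrist_force: [0.6, 0.5, 0.7]
opening: 0.0498
grasp_force: 0.0
```

arm_command:
  series:
    - [0,0,0,0]
    - [0,0,0,0]
    - [0,0,0,0]
    - [0,0,0,0]
    - [0,0,0,0]
  hand: 0
  grip_force: 45

```text
time: 14.35
ee_pos: [0.3919, -0.3392, 0.1466]
tcp_rot: [174.1, 34.0, 155.7]
wrist_force: [-3.8, -4.2, 2.4]
opening: 0.0124
grasp_force: 43.7
```

Run:
```python
from h import *
M,p=rot(); o=bot.get_obs(); print(p,M.round(3).tolist(),o['opening'],o['grasp_force'],o['wrist_force'],o['q'])
print("up.06",to(p+[0,0,.06]),"up.13",to(p+[0,0,.13]))
```

```text
[ 0.39185775 -0.33917727  0.14660302] [[-0.755, 0.358, 0.55], [0.341, 0.93, -0.136], [-0.56, 0.085, -0.824]] 0.012408268197093675 43.73889564536512 [-3.84518001 -4.16171915  2.41757906] [-51.92431698 -29.52386691 -35.39285371  55.69708757  20.39032586
 -24.16638979]
up.06 [-0.0336  0.0051 -0.0495] up.13 [-0.0728  0.011  -0.1072]
```

arm_command:
  series:
    - [-0.01,0.0015,-0.015,0]
    - [-0.025,0.004,-0.037,0]
    - [-0.045,0.007,-0.067,0]
    - [-0.067,0.01,-0.098,0]
    - [-0.088,0.013,-0.13,0]

```text
time: 14.85
ee_pos: [0.3916, -0.3381, 0.3043]
tcp_rot: [173.9, 33.9, 155.7]
wrist_force: [1.3, -0.2, -1.8]
opening: 0.0111
grasp_force: 46.0
```

```bash
cat > hold.py <<'E'
from h import *
def grasp(M,p,tab):
    g=M.T@(np.array(tab)-p); k=M.T@[0,0,1.]; k[1]=0; k/=np.linalg.norm(k)
    Rc=np.c_[np.cross([0,1,0],k),[0,1,0],k]; return np.array([0,0,g[2]])+0*g if False else np.array([g[0],0,g[2]]),Rc
M0=R.from_euler('xyz',[174.08,33.98,155.68],degrees=True).as_matrix()
gl,Rl=grasp(M0,np.array([.39186,-.33918,.1466]),[.3824,-.3348,.159])
def hook(M,p,g,Rc): return p+M@(g+Rc@[.038,0,.008])
def plan(target,turn,g,Rc):
    M,p=rot(); M2=M@R.from_euler('z',turn).as_matrix()
    p2=np.array(target)-M2@(g+Rc@[.038,0,.008]); return (M.T@(p2-p)).round(4),p2.round(4),(M2@Rc).round(3).tolist()
E
python3 - <<'E'
from hold import *
M,p=rot(); print(p,"hook",hook(M,p,gl,Rl),"g",gl,"grasp err y",(M0.T@(np.array([.3824,-.3348,.159])-[.39186,-.33918,.1466])))
c=bot.camera("wrist"); print(wproj(c,hook(M,p,gl,Rl),M,p),[(np.round(d["location"],1).tolist(),round(d["confidence"],2)) for t in("long_hook","long","load_point","keeper_start") for d in bot.mark_of("wrist",t)[:1]])
print(wproj(c,W(.6226,.0066,-.0698,(0,-.15,.23)) if 0 else [.6122,-.143,.23],M,p))
print(plan([.55,-.139,.32],-.293,gl,Rl))
print(bot.get_obs()['wrist_force'],bot.get_obs()['opening'])
E
```

```text
[ 0.39155418 -0.33813998  0.30426303] hook [ 0.41670203 -0.3496707   0.32446682] g [ 0.0017138   0.         -0.01601294] grasp err y [ 0.0017138   0.00175632 -0.01601294]
[321.87778008 320.38863835] [([326.5, 319.6], 0.57), ([320.7, 133.0], 0.63), ([563.7, 238.6], 0.67)]
[565.86667143 236.39616999]
(array([-0.0288,  0.2335,  0.0472]), array([ 0.5224, -0.1372,  0.2998]), [[0.992, 0.122, 0.009], [-0.123, 0.99, 0.076], [0.0, -0.076, 0.997]])
[ 0.13102556  1.17463927 -1.22785691] 0.011378938485981439
```

Run:
```python
from hold import *
print(plan([.55,-.139,.32],-.33,gl,Rl))
```

```text
(array([-0.0292,  0.2323,  0.0472]), array([ 0.5223, -0.1384,  0.2999]), [[0.996, 0.092, 0.011], [-0.092, 0.991, 0.096], [-0.002, -0.097, 0.995]])
```

arm_command:
  series:
    - [-0.006,0.044,0.009,-0.066]
    - [-0.012,0.09,0.018,-0.132]
    - [-0.018,0.137,0.028,-0.198]
    - [-0.024,0.184,0.037,-0.264]
    - [-0.029,0.232,0.047,-0.33]

```text
time: 15.6
ee_pos: [0.5222, -0.1368, 0.2991]
tcp_rot: [-173.1, 33.8, 178.7]
wrist_force: [0.4, -2.4, -1.6]
opening: 0.0114
grasp_force: 46.0
```

Run:
```python
from hold import *
c=bot.camera("wrist"); M,p=rot(); c=bot.camera("wrist"); cv2.imwrite("pics/w3.png",cv2.convertScaleAbs(c["color"],alpha=1.5,beta=20))
print(p,"hook",hook(M,p,gl,Rl),wproj(c,hook(M,p,gl,Rl),M,p))
for t in("long_hook","load_point","keeper_start","bar_start"): print(t,[(np.round(d["location"],1).tolist(),round(d["confidence"],2)) for d in bot.mark_of("wrist",t)[:1]])
from cams import W
S=(.6226,.0066,-.0698)
for q in((0,-.15,.23),(0,-.0757,.256),(-.022,-.0779,.3)): print(wproj(c,W(*S,q),M,p).round(1))
print(plan(W(*S,(-.055,-.145,.263)),0,gl,Rl)[0],plan(W(*S,(0,-.145,.263)),0,gl,Rl)[0],plan(W(*S,(0,-.145,.231)),0,gl,Rl)[0])
```

```text
[ 0.52530874 -0.1300785   0.29831477] hook [ 0.55304469 -0.13026292  0.3184207 ] [321.31468919 320.15456944]
long_hook [([322.3, 318.6], 0.67)]
load_point [([321.9, 237.7], 0.68)]
keeper_start [([415.6, 273.6], 0.96)]
bar_start [([587.7, 101.9], 0.71)]
[322.3 236.1]
[411.9 271.6]
[420.6 318.8]
[0.0247 0.0119 0.0507] [-0.021   0.0132  0.0813] [-0.0032  0.0163  0.1077]
```

View pics/w3.png

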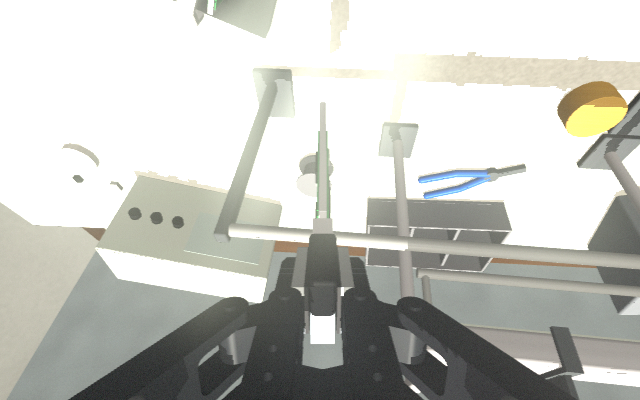

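arm_command:
  series:
    - [0.013,0.006,0.026,0]
    - [0.025,0.012,0.051,0]
    - [0.01,0.012,0.061,0]
    - [-0.005,0.013,0.071,0]
    - [-0.021,0.013,0.081,0]

```text
time: 16.4
ee_pos: [0.5849, -0.1395, 0.2439]
tcp_rot: [-173.2, 33.8, 178.3]
wrist_force: [0.1, -0.1, -1.3]
opening: 0.0111
grasp_force: 46.1
```

arm_command:
  series:
    - [0,0,0,0]
    - [0.004,0.001,0.006,0]
    - [0.009,0.002,0.013,0]
    - [0.014,0.002,0.02,0]
    - [0.018,0.003,0.026,0]

```text
time: 16.9
ee_pos: [0.5847, -0.1375, 0.2123]
tcp_rot: [-173.2, 33.9, 178.5]
wrist_force: [2.1, 0.4, 8.5]
opening: 0.0113
grasp_force: 47.1
```

Run:
```python
from hold import *
from cams import W
c=bot.camera("side"); cv2.imwrite("pics/s3.png",cv2.convertScaleAbs(cv2.resize(c["color"][110:310,190:440],(750,600),interpolation=3),alpha=1.4,beta=15))
M,p=rot();h=hook(M,p,gl,Rl)
S=(.6226,.0066,-.0698); d=h-[S[0],S[1],0]; a=S[2]; print(p,"hook st",d[0]*np.cos(a)+d[1]*np.sin(a),-d[0]*np.sin(a)+d[1]*np.cos(a),h[2],bot.get_obs()['wrist_force'])
```

```text
[ 0.58508866 -0.1373766   0.21224731] hook st 0.00024891368651442335 -0.14488234545332934 0.23245713446248742 [ 2.16939109 -0.28443068 -0.78203164]
```

View pics/s3.png

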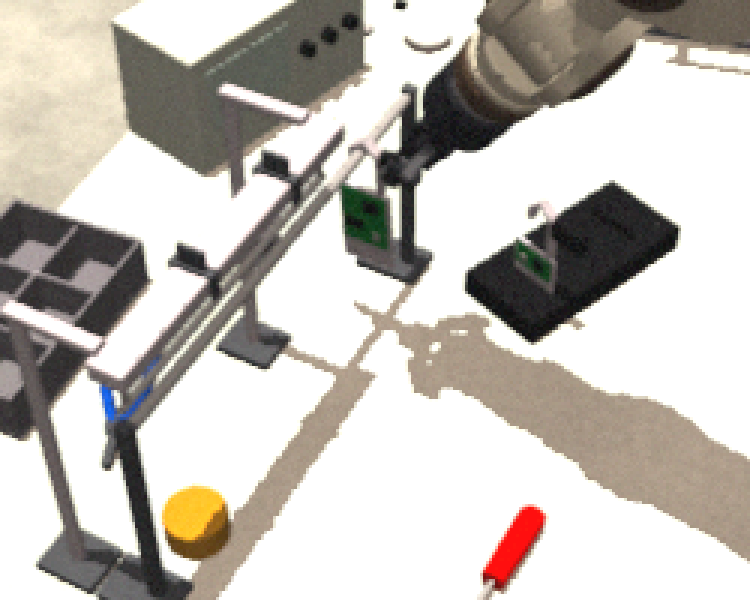

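Run:
```python
from hold import *
M,p=rot(); print((M.T@np.array([.0193,.2768,0])).round(4))
```

```text
[-0.01    0.2761 -0.0262]
```

arm_command:
  series:
    - [-0.0006,0.016,-0.0015,0]
    - [-0.0016,0.044,-0.0042,0]
    - [-0.0026,0.072,-0.0068,0]
    - [-0.0036,0.1,-0.0095,0]
    - [-0.0046,0.128,-0.0122,0]

```text
time: 17.45
ee_pos: [0.5934, -0.0077, 0.2127]
tcp_rot: [-173.2, 33.9, 178.5]
wrist_force: [0.4, 0.1, -2.0]
opening: 0.0109
grasp_force: 46.1
```

arm_command:
  series:
    - [-0.001,0.028,-0.0027,0]
    - [-0.002,0.056,-0.0054,0]
    - [-0.003,0.084,-0.008,0]
    - [-0.004,0.11,-0.0105,0]
    - [-0.0046,0.126,-0.012,0]

```text
time: 17.95
ee_pos: [0.6023, 0.1195, 0.2126]
tcp_rot: [-173.2, 33.8, 178.6]
wrist_force: [-0.2, -0.7, -3.2]
opening: 0.0114
grasp_force: 46.1
```

Run:
```python
from hold import *
bot.camera("scene");M,p=rot();h=hook(M,p,gl,Rl);b=bot.camera("scene");c=bot.camera("side")
cv2.imwrite("pics/a4.png",np.vstack([cv2.convertScaleAbs(cv2.resize(b["color"][140:230,295:470],(700,360),interpolation=3),alpha=1.4,beta=15)]))
S=(.6226,.0066,-.0698); d=h-[S[0],S[1],0]; a=S[2]; print(p,"hook st",d[0]*np.cos(a)+d[1]*np.sin(a),-d[0]*np.sin(a)+d[1]*np.cos(a),h[2],bot.get_obs()['wrist_force'])
from cams import proj
for n in("scene","side"): print(n,proj(n,h).round(1),[(t,np.round(d["location"],1).tolist(),round(d["confidence"],2)) for t in("long_hook","mark_far","mark_near") for d in bot.mark_of(n,t)[:1]])
```

```text
[0.60242093 0.1207508  0.21247633] hook st -0.00042173720808445 0.11388509075437711 0.2326245542663889 [-1.34753818 -0.83602959 -1.97677035]
scene [387.2 189.5] [('long_hook', [386.6, 191.5], 0.56)]
side [259.3 219.3] [('long_hook', [260.2, 217.8], 0.91), ('mark_far', [264.9, 253.4], 0.61)]
```

View pics/a4.png

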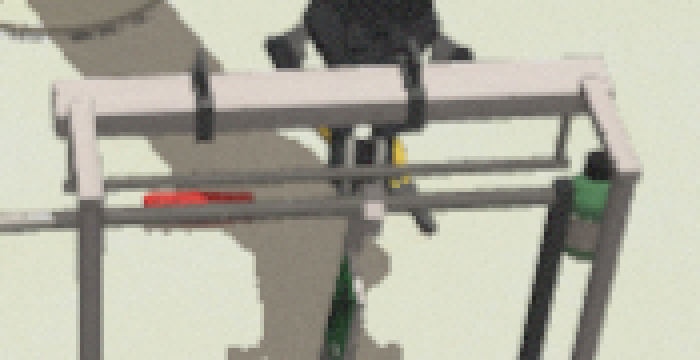

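Run:
```python
from hold import *
from cams import W,proj
from scipy.optimize import brentq
S=(.6226,.0066,-.0698)
for u in(57,205,415,583): print(u,[round(brentq(lambda y:proj("scene",W(*S,(.012,y,z)))[0]-(295+u/4),-.2,.4),4) for z in(.30,.32)])
for u,v in((283,155),(277,125),(201,250),(197,225)): print(si if 0 else (u,v),[round(brentq(lambda y:proj("side",W(*S,(-.022,y,z)))[k]-(195+u/3,125+v/3)[k],-.2,.4),4) for z in(.30,.32) for k in(0,1)])
M,p=rot();print((M.T@np.array([.0697*.0187,.9976*.0187,0])).round(4))
```

```text
57 [-0.0751, -0.0749]
205 [0.0102, 0.0095]
415 [0.1326, 0.1305]
583 [0.2317, 0.2285]
(283, 155) [0.0015, 0.0127, -0.0003, 0.0379]
(277, 125) [0.0111, -0.0295, 0.0092, -0.0032]
(201, 250) [0.1248, 0.135, 0.1216, 0.1572]
(197, 225) [0.1304, 0.1044, 0.1272, 0.1273]
[-0.0007  0.0186 -0.0018]
```

arm_command:
  series:
    - [0,0.008,-0.0008,0]
    - [0,0.015,-0.0015,0]
    - [0.0004,0.017,0,0]
    - [0.0004,0.017,0,0]
    - [0.0004,0.017,0,0]

```text
time: 18.9
ee_pos: [0.604, 0.1347, 0.2113]
tcp_rot: [-173.2, 33.9, 178.5]
wrist_force: [0.3, 0.4, -0.6]
opening: 0.0115
grasp_force: 46.2
```

arm_command:
  series:
    - [0,0,0,0]
    - [0,0,0,0]
    - [0,0,0,0]
    - [0,0,0,0]
    - [0,0,0,0]
  hand: 0.035

```text
time: 19.4
ee_pos: [0.6038, 0.1343, 0.2112]
tcp_rot: [-173.2, 33.9, 178.5]
wrist_force: [0.3, -0.8, 0.1]
opening: 0.0351
grasp_force: 0.0
```

Run:
```python
from hold import *
from cams import *
M,p=rot();h=hook(M,p,gl,Rl);b=bot.camera("scene");c=bot.camera("side");w=bot.camera("wrist")
cv2.imwrite("pics/a5.png",np.hstack([cv2.convertScaleAbs(cv2.resize(b["color"][140:260,340:440],(400,480),interpolation=3),alpha=1.4,beta=15),cv2.convertScaleAbs(cv2.resize(c["color"][160:280,220:320],(400,480),interpolation=3),alpha=1.4,beta=15)]))
S=(.6226,.0066,-.0698); d=h-[S[0],S[1],0]; a=S[2]; print(p,"hook st",d[0]*np.cos(a)+d[1]*np.sin(a),-d[0]*np.sin(a)+d[1]*np.cos(a),h[2],bot.get_obs()['wrist_force'],bot.get_obs()['opening'])
for n in("scene","side"): print(n,proj(n,W(*S,(0,.131,.23))).round(1),[(np.round(d["location"],1).tolist(),round(d["confidence"],2)) for d in bot.mark_of(n,"long_hook")[:1]])
print(wproj(w,h,M,p),wproj(w,h-[.038,0,.008],M,p),[(np.round(d["location"],1).tolist(),round(d["confidence"],2)) for t in ("long_hook","long_tab") for d in bot.mark_of("wrist",t)[:1]])
```

```text
[0.60381747 0.13431859 0.21117818] hook st 1.4924346581592779e-05 0.1274608699907459 0.23134431852788273 [ 1.08115528 -0.46099267 -0.41170662] 0.034947250662934526
scene [394.1 190.1] [([390.9, 194.2], 0.89)]
side [255.4 224.5] [([256.1, 225.8], 0.89)]
[321.3485299  320.16064758] [315.36408073 276.8347853 ] [([324.2, 319.7], 0.56), ([322.2, 272.7], 0.7)]
```

View pics/a5.png

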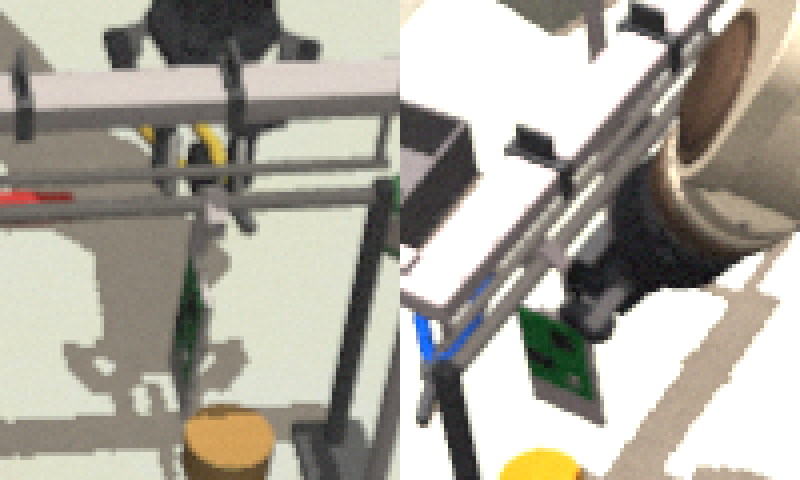

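arm_command:
  series:
    - [0,0,-0.015,0]
    - [0,0,-0.035,0]
    - [0,0,-0.065,0]
    - [0,0,-0.1,0]
    - [0,0,-0.14,0]

```text
time: 20.25
ee_pos: [0.5259, 0.1528, 0.3269]
tcp_rot: [-173.2, 33.8, 178.5]
wrist_force: [0.1, 0.5, 0.3]
opening: 0.0353
grasp_force: 0.0
```

Run:
```python
from hold import *
from cams import *
M,p=rot(); M2=M@R.from_euler('z',.33).as_matrix(); z=M[:,2]; t=np.array([.4323,-.2256,.114])
d=M.T@(t+.019*z-.09*z-p); print(p,d.round(4),(t-.071*z).round(3),"second half in turned axes",(R.from_euler('z',-.33).as_matrix()@(d*.5)).round(4))
b=bot.camera("scene");c=bot.camera("side");S=(.6226,.0066,-.0698)
for n in("scene","side"): print(n,proj(n,W(*S,(0,.131,.23))).round(1),[(k,np.round(d["location"],1).tolist(),round(d["confidence"],2)) for k in("long_hook","long") for d in bot.mark_of(n,k)[:1]],proj(n,W(*S,(0.005,.131,.071))).round(1))
```

```text
[0.52589452 0.15277712 0.32688102] [ 0.188  -0.3625  0.1036] [ 0.393 -0.216  0.173] second half in turned axes [ 0.0302 -0.2019  0.0518]
scene [394.1 190.1] [('long_hook', [390.5, 192.4], 0.89), ('long', [391.2, 237.4], 0.92)] [388.4 237.1]
side [255.4 224.5] [('long_hook', [255.1, 222.8], 0.74), ('long', [257.5, 262.2], 0.73)] [259.5 264.5]
```

arm_command:
  series:
    - [0.019,-0.036,0.01,0.066]
    - [0.038,-0.072,0.021,0.132]
    - [0.056,-0.109,0.031,0.198]
    - [0.075,-0.145,0.041,0.264]
    - [0.094,-0.181,0.052,0.33]
  hand: 0.05

```text
time: 21.05
ee_pos: [0.46, -0.0325, 0.247]
tcp_rot: [173.9, 33.9, 155.5]
wrist_force: [0.7, 0.3, 0.3]
opening: 0.0502
grasp_force: 0.0
```

arm_command:
  series:
    - [0.006,-0.042,0.011,0]
    - [0.012,-0.084,0.021,0]
    - [0.018,-0.126,0.032,0]
    - [0.024,-0.168,0.042,0]
    - [0.03,-0.202,0.052,0]

```text
time: 21.55
ee_pos: [0.3933, -0.2178, 0.1698]
tcp_rot: [173.9, 33.9, 155.6]
wrist_force: [0.5, 0.2, 0.0]
opening: 0.0498
grasp_force: 0.0
```

Run:
```python
from hold import *
bot.camera("wrist");bot.camera("wrist");M,p=rot();w=bot.camera("wrist");z=M[:,2]; t=np.array([.4323,-.2256,.114])
from cams import W
T=W(.4465,-.2981,-.4289,(-.005,.06,.122))
print(p,bot.get_obs()['tcp_rot'],to(t+.019*z-.05*z),to(t+.019*z))
print(wproj(w,t,M,p),wproj(w,T,M,p),[(k,np.round(d["location"],1).tolist(),round(d["confidence"],2)) for k in("short_tab","short_hook") for d in bot.mark_of("wrist",k)[:2]])
```

```text
[ 0.39198831 -0.21923216  0.16748032] [173.87042249  33.75456194 155.2957638 ] [-0.0019  0.0022  0.0369] [-0.0018  0.0022  0.0869]
[327.47063642 219.45989882] [325.14851681 254.83364779] [('short_tab', [330.4, 217.1], 0.6), ('short_hook', [327.4, 252.4], 0.88)]
```

arm_command:
  series:
    - [-0.001,0.003,0.018,0]
    - [-0.001,0.003,0.037,0]
    - [-0.001,0.003,0.057,0]
    - [-0.001,0.003,0.075,0]
    - [-0.001,0.003,0.085,0]

```text
time: 22.3
ee_pos: [0.4444, -0.223, 0.1013]
tcp_rot: [173.9, 33.9, 155.8]
wrist_force: [0.0, -0.1, -0.2]
opening: 0.0501
grasp_force: 0.0
```

arm_command:
  series:
    - [0,0,0,0]
    - [0,0,0,0]
    - [0,0,0,0]
    - [0,0,0,0]
    - [0,0,0,0]

```text
time: 22.8
ee_pos: [0.4435, -0.2249, 0.1032]
tcp_rot: [173.9, 34.0, 155.7]
wrist_force: [0.3, -0.1, -0.3]
opening: 0.0501
grasp_force: 0.0
```

Run:
```python
from hold import *
M,p=rot();w=bot.camera("wrist");z=M[:,2]; t=np.array([.4323,-.2256,.114])
print(p,to(t+.019*z),bot.get_obs()['wrist_force'])
print(wproj(w,t,M,p),[(k,np.round(d["location"],1).tolist(),round(d["confidence"],2)) for k in("short_tab","short_hook") for d in bot.mark_of("wrist",k)[:2]])
```

```text
[ 0.44348542 -0.2248553   0.10317791] [ 0.002  -0.0037  0.0039] [-0.5560308   0.52914391 -0.3353945 ]
[313.80503065 275.63322568] [('short_tab', [317.1, 272.9], 0.6), ('short_tab', [300.7, 168.0], 0.47), ('short_hook', [313.1, 321.0], 0.69)]
```

arm_command:
  series:
    - [0.001,-0.003,0.002,0]
    - [0.001,-0.003,0.002,0]
    - [0.001,-0.003,0.002,0]
    - [0.001,-0.003,0.002,0]
    - [0.001,-0.003,0.002,0]

```text
time: 23.45
ee_pos: [0.4427, -0.2274, 0.1]
tcp_rot: [173.9, 34.0, 155.7]
wrist_force: [-0.5, -0.7, 0.6]
opening: 0.0501
grasp_force: 0.0
```

arm_command:
  series:
    - [0,0,0,0]
    - [0,0,0,0]
    - [0,0,0,0]
    - [0,0,0,0]
    - [0,0,0,0]
  hand: 0
  grip_force: 45

```text
time: 23.95
ee_pos: [0.4423, -0.229, 0.1003]
tcp_rot: [174.2, 34.0, 155.6]
wrist_force: [-2.7, -8.2, -1.2]
opening: 0.0128
grasp_force: 43.6
```

Run:
```python
from h import *
M,p=rot(); o=bot.get_obs(); print(p.tolist(),np.array(o['tcp_rot']).tolist(),o['opening'],o['grasp_force'],o['wrist_force'],to([.4323,-.2256,.114]))
print("up.19",to(p+[0,0,.19]))
```

```text
[0.442297875609501, -0.22904593590018807, 0.10028566532679174] [174.1653506546554, 34.021777240079615, 155.622001013671] 0.012751071502013753 43.588610691949725 [-2.6878595  -8.2275107  -1.17525261] [ 0.0011  0.0008 -0.0173]
up.19 [-0.1063  0.016  -0.1567]
```

arm_command:
  series:
    - [-0.01,0.0015,-0.015,0]
    - [-0.03,0.0045,-0.045,0]
    - [-0.055,0.008,-0.08,0]
    - [-0.08,0.012,-0.118,0]
    - [-0.106,0.016,-0.157,0]

```text
time: 24.45
ee_pos: [0.4417, -0.2276, 0.2914]
tcp_rot: [173.9, 33.9, 155.7]
wrist_force: [0.8, -0.8, -1.0]
opening: 0.0113
grasp_force: 49.8
```

```bash
cat >> hold.py <<'E'
gs=np.array([.0011,0,-.0173]); Rs=Rl
S=(.6226,.0066,-.0698)
def st(h):
    d=np.array(h)-[S[0],S[1],0]; a=S[2]; return np.array([d[0]*np.cos(a)+d[1]*np.sin(a),-d[0]*np.sin(a)+d[1]*np.cos(a),h[2]]).round(4)
E
python3 - <<'E'
from hold import *
from cams import W
bot.camera("wrist");M,p=rot();w=bot.camera("wrist");h=hook(M,p,gs,Rs); print(h,wproj(w,h,M,p),[(k,np.round(d["location"],1).tolist(),round(d["confidence"],2)) for k in("short_hook","short") for d in bot.mark_of("wrist",k)[:2]])
print(plan(W(*S,(-.06,-.145,.31)),-.33,gs,Rs),bot.get_obs()['wrist_force'],bot.get_obs()['opening'])
E
```

```text
[ 0.46810183 -0.24004235  0.3232444 ] [321.87989387 322.9122235 ] [('short_hook', [323.7, 322.4], 0.56), ('short', [319.5, 171.4], 0.76)]
(array([-0.0289,  0.1172,  0.0351]), array([ 0.5252, -0.1335,  0.2884]), [[0.996, 0.092, 0.009], [-0.092, 0.991, 0.098], [-0.0, -0.099, 0.995]]) [-0.58832945  0.14157453 -1.29900461] 0.011754729862719226
```

arm_command:
  series:
    - [-0.006,0.023,0.007,-0.066]
    - [-0.012,0.047,0.014,-0.132]
    - [-0.018,0.07,0.021,-0.198]
    - [-0.024,0.094,0.028,-0.264]
    - [-0.029,0.117,0.035,-0.33]

```text
time: 25.15
ee_pos: [0.525, -0.1324, 0.2852]
tcp_rot: [-173.2, 33.7, 178.7]
wrist_force: [0.5, -0.9, -1.6]
opening: 0.0109
grasp_force: 49.8
```

Run:
```python
from hold import *
from cams import W
bot.camera("wrist");bot.camera("wrist");M,p=rot();w=bot.camera("wrist");h=hook(M,p,gs,Rs); print(st(h),wproj(w,h,M,p),wproj(w,W(*S,(0,-.15,.23)),M,p),[(k,np.round(d["location"],1).tolist(),round(d["confidence"],2)) for k in("short_hook","load_point") for d in bot.mark_of("wrist",k)[:1]])
for q in((-.055,-.145,.263),(0,-.145,.263),(0,-.145,.231)): print(plan(W(*S,q),0,gs,Rs)[0])
```

```text
[-0.0598 -0.1428  0.306 ] [321.33228307 322.72790639] [323.1363765  250.57546201] [('short_hook', [321.6, 320.1], 0.72)]
[0.02   0.0045 0.04  ]
[-0.0257  0.0058  0.0705]
[-0.0079  0.0089  0.097 ]
```

arm_command:
  series:
    - [0.01,0.002,0.02,0]
    - [0.02,0.004,0.04,0]
    - [0.005,0.005,0.05,0]
    - [-0.01,0.005,0.06,0]
    - [-0.026,0.005,0.07,0]

```text
time: 25.9
ee_pos: [0.5852, -0.1395, 0.2433]
tcp_rot: [-173.2, 33.8, 178.4]
wrist_force: [0.3, 0.5, -0.9]
opening: 0.0113
grasp_force: 49.7
```

arm_command:
  series:
    - [0,0,0,0]
    - [0.004,0.001,0.006,0]
    - [0.009,0.002,0.013,0]
    - [0.014,0.002,0.02,0]
    - [0.018,0.003,0.026,0]

```text
time: 26.4
ee_pos: [0.5844, -0.1387, 0.2109]
tcp_rot: [-173.2, 33.8, 178.5]
wrist_force: [0.0, 0.2, -0.4]
opening: 0.0113
grasp_force: 49.7
```

Run:
```python
from hold import *
from cams import W,proj
bot.camera("side");M,p=rot();h=hook(M,p,gs,Rs);bot.camera("scene");print(st(h),bot.get_obs()['wrist_force'])
for n in("scene","side"): print(n,proj(n,h).round(1),[(k,np.round(d["location"],1).tolist(),round(d["confidence"],2)) for k in("short_hook","long_hook") for d in bot.mark_of(n,k)[:1]])
print((M.T@(np.array(W(*S,(0,.009,0)))-W(*S,(0,st(h)[1],0)))).round(4))
```

```text
[-0.0004 -0.146   0.2318] [-0.50526124  1.16503785 -1.57927019]
scene [279.7 194.6] [('short_hook', [284.6, 197.2], 0.54), ('long_hook', [390.3, 194.6], 0.85)]
side [310.9 158.6] [('short_hook', [308.4, 158.7], 0.79), ('long_hook', [258.2, 224.1], 0.97)]
[-0.0056  0.1542 -0.0146]
```

arm_command:
  series:
    - [-0.0006,0.016,-0.0015,0]
    - [-0.0018,0.05,-0.0047,0]
    - [-0.0031,0.085,-0.008,0]
    - [-0.0044,0.12,-0.0114,0]
    - [-0.0056,0.154,-0.0146,0]

```text
time: 27.2
ee_pos: [0.5959, 0.0173, 0.2129]
tcp_rot: [-173.2, 33.9, 178.5]
wrist_force: [1.5, -1.2, -0.4]
opening: 0.0113
grasp_force: 49.8
```

arm_command:
  series:
    - [0,0,0,0]
    - [0.0005,0,0.0008,0]
    - [0.0005,0,0.0008,0]
    - [0.0005,0,0.0008,0]
    - [0.0005,0,0.0008,0]

```text
time: 27.7
ee_pos: [0.5958, 0.0148, 0.2114]
tcp_rot: [-173.2, 33.9, 178.4]
wrist_force: [0.7, 0.2, -1.1]
opening: 0.0112
grasp_force: 49.7
```

Run:
```python
from hold import *
from cams import W,proj
bot.camera("side");M,p=rot();h=hook(M,p,gs,Rs);bot.camera("scene");print(st(h),bot.get_obs()['wrist_force'])
for n in("scene","side"): print(n,proj(n,h).round(1),[(k,np.round(d["location"],1).tolist(),round(d["confidence"],2)) for k in("short_hook","long_hook","mark_near","mark_far") for d in bot.mark_of(n,k)[:1]])
print(wproj(bot.camera("wrist"),h,M,p),[(k,np.round(d["location"],1).tolist(),round(d["confidence"],2)) for k in("short_hook",) for d in bot.mark_of("wrist",k)[:1]])
```

```text
[2.00e-04 7.90e-03 2.33e-01] [ 0.57539789  0.02672915 -0.47335686]
scene [343.7 191.5] [('short_hook', [390.7, 181.8], 0.67), ('long_hook', [391.9, 190.8], 0.68), ('mark_near', [306.5, 184.8], 0.34)]
side [281.8 192.4] [('short_hook', [280.3, 191.2], 0.66), ('long_hook', [254.2, 222.4], 0.63)]
[321.34570236 322.72040934] [('short_hook', [321.3, 322.2], 0.93)]
```

arm_command:
  series:
    - [0.001,0.001,0.0012,0]
    - [0.001,0.001,0.0012,0]
    - [0.001,0.001,0.0012,0]
    - [0.001,0.001,0.0012,0]
    - [0.001,0.001,0.0012,0]

```text
time: 28.8
ee_pos: [0.5958, 0.0166, 0.2097]
tcp_rot: [-173.2, 33.9, 178.5]
wrist_force: [-0.2, 0.0, -0.1]
opening: 0.0113
grasp_force: 49.7
```

arm_command:
  series:
    - [0,0,0,0]
    - [0,0,0,0]
    - [0,0,0,0]
    - [0,0,0,0]
    - [0,0,0,0]
  hand: 0.035

```text
time: 29.3
ee_pos: [0.5958, 0.0166, 0.2097]
tcp_rot: [-173.2, 33.9, 178.5]
wrist_force: [0.4, 0.0, -0.9]
opening: 0.0351
grasp_force: 0.0
```

arm_command:
  series:
    - [0,0,-0.015,0]
    - [0,0,-0.035,0]
    - [0,0,-0.065,0]
    - [0,0,-0.1,0]
    - [0,0,-0.14,0]

```text
time: 29.8
ee_pos: [0.5178, 0.0351, 0.3254]
tcp_rot: [-173.2, 33.8, 178.5]
wrist_force: [0.7, -0.5, 0.6]
opening: 0.0354
grasp_force: 0.0
```

arm_command:
  series:
    - [0,0,-0.04,0]
    - [0,0,-0.08,0]
    - [0,0,-0.1,0]
    - [0,0,-0.1,0]
    - [0,0,-0.1,0]

```text
time: 30.3
ee_pos: [0.4641, 0.0486, 0.4071]
tcp_rot: [-173.2, 33.9, 178.5]
wrist_force: [0.1, 0.3, -0.6]
opening: 0.0355
grasp_force: 0.0
```

Run:
```python
from hold import *
from cams import W,proj
for n in("scene","side"):
    c=bot.camera(n); cv2.imwrite(f"pics/end_{n}.png",c["color"])
    for k,q in(("short_hook",(0,.009,.23)),("short",(.005,.009,.116)),("short_tab",(-.038,.009,.222)),("long_hook",(0,.131,.23)),("long",(.005,.131,.071)),("long_tab",(-.038,.131,.222))):
        print(n,k,proj(n,W(*S,q)).round(1),[(np.round(d["location"],1).tolist(),round(d["confidence"],2)) for d in bot.mark_of(n,k)[:2]])
M,p=rot();w=bot.camera("wrist"); print(bot.get_obs()['time'],p)
for k,q in(("short_hook",(0,.009,.23)),("short_tab",(-.038,.009,.222)),("short",(.005,.009,.116)),("long_hook",(0,.131,.23)),("long_tab",(-.038,.131,.222)),("load_point",(0,-.15,.23)),("keeper_start",(0,-.0757,.256)),("mark_near",(0,.009,.23)),("mark_far",(0,.131,.23))):
    print(k,wproj(w,W(*S,q),M,p).round(1),[(np.round(d["location"],1).tolist(),round(d["confidence"],2)) for d in bot.mark_of("wrist",k)[:1]])
cv2.imwrite("pics/end_w.png",w["color"])
```

```text
scene short_hook [344.1 192.4] [([346.1, 192.8], 0.67)]
scene short [342.8 227.3] [([341.0, 227.9], 0.69)]
scene short_tab [342.4 184.8] [([343.2, 185.3], 0.52)]
scene long_hook [394.1 190.1] [([391.1, 191.3], 0.92)]
scene long [388.4 237.1] [([387.2, 239.6], 0.58)]
scene long_tab [391.1 182.6] [([389.9, 183.3], 0.95)]
side short_hook [281.7 193.5] [([279.4, 194.6], 0.97), ([256.9, 223.6], 0.27)]
side short [282.5 223. ] [([281.4, 223.9], 0.68)]
side short_tab [294.6 200.6] [([301.4, 203.3], 0.75)]
side long_hook [255.4 224.5] [([257.9, 223.3], 0.57), ([296.4, 199.6], 0.36)]
side long [259.5 264.5] [([260.7, 262.2], 0.7)]
side long_tab [269.  232.3] [([270.4, 233.5], 0.89)]
31.05 [0.46376616 0.04843642 0.40760078]
short_hook [321.3 190.9] [([321.1, 192.0], 0.97)]
short_tab [321.2 165.3] [([320.7, 164.6], 0.72)]
short [328.9 133.7] [([327.7, 131.5], 0.61)]
long_hook [420. 197.] [([418.0, 195.8], 0.97)]
long_tab [426.8 171.2] [([423.7, 168.9], 0.8)]
load_point [199.3 183.3] [([196.8, 185.0], 0.96)]
keeper_start [250.6 203. ] [([249.5, 204.6], 0.81)]
mark_near [321.3 190.9] []
mark_far [420. 197.] [([427.2, 170.9], 0.51)]
```

Run:
```python
from hold import *
from cams import W,proj
import json
ys=np.arange(-.03,.17,.0025); M,p=rot()
w=bot.camera("wrist")
ims={n:cv2.imread(f"pics/end_{n}.png",0) for n in("scene","side")}
def prof(im,f,x,zs): 
    return np.mean([[cv2.getRectSubPix(im,(1,1),tuple(map(float,f(W(*S,(x,y,z))))))[0,0] for y in ys] for z in zs],0)
def dips(v):
    d=np.median(v)-v; o=[]
    for lo,hi in((-.03,.05),(.09,.17)):
        m=(ys>=lo)&(ys<=hi); e=np.clip(d[m]-.5*d[m].max(),0,None); o.append((round((e*ys[m]).sum()/e.sum(),4),int(d[m].max())))
    return o
g=cv2.cvtColor(w["color"],cv2.COLOR_BGR2GRAY)
print("scene face",dips(prof(ims["scene"],lambda P:proj("scene",P),.012,(.305,.31,.315))),"top",dips(prof(ims["scene"],lambda P:proj("scene",P),.006,(.32,))))
print("side face",dips(prof(ims["side"],lambda P:proj("side",P),-.022,(.305,.31,.315))),"top",dips(prof(ims["side"],lambda P:proj("side",P),-.016,(.32,))))
print("wrist face",dips(prof(g,lambda P:wproj(w,P,M,p),-.022,(.305,.31,.315))),"top",dips(prof(g,lambda P:wproj(w,P,M,p),-.016,(.32,))))
```

```text
scene face [(np.float64(0.0082), 36), (np.float64(0.131), 37)] top [(np.float64(0.008), 86), (np.float64(0.1305), 88)]
side face [(np.float64(0.0062), 39), (np.float64(0.1282), 38)] top [(np.float64(0.0082), 140), (np.float64(0.1306), 144)]
wrist face [(np.float64(0.0086), 40), (np.float64(0.1312), 43)] top [(np.float64(0.0087), 92), (np.float64(0.1304), 118)]
```

```bash
python3 -c "
from h import *
print(bot.job_done())"
```

```text
the job is handed in; nothing more can be done
None
```

I handed the job in at about 31 s with both carriers hanging upright and released. By my camera measurements, the long hook is about 2 mm from the far clip and the short hook about 1 mm from the near clip (10 mm is allowed); the hand-in call returned no verdict.

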